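Set the blank timer selector by counting clicks

ROBOT

A 7-joint arm with a two-finger parallel gripper is mounted at the origin on a cart in front of the work surface, level with it; the furniture and walls round the work are solid. World frame = base frame: x ahead of the robot, y to its left, z up, the work surface at z = 0. Lengths are in m, angles in rad, forces in N, time in s.
With the tool pointing down it reaches from about 0.425 to 0.925 m from the base axis. Payload 6.8 kg.
Tool frame: the origin (TCP) lies midway between the tips of the shut fingers; the grasp point (between the pads) lies 19 mm behind it; z points along the fingers, x is the direction in which the jaws open and shut, and the axes are right-handed (so a half turn about z gives the same grasp; the last joint's range is limited). The gripper opens to 85 mm and grips with 20 to 120 N. Pads are 22 mm wide; open, the fingers measure 114 mm over their backs; the gripper's body (76 mm by 85 mm) begins 54 mm behind the grasp point. The pads swing forward as they close: fully open they stand 13 mm farther back than shut.
Start: joints at [-1.455, 0.477, 0.022, 1.555, -0.011, 1.109, -0.083], TCP at [0.15, 0.658, 0.231] pointing down, gripper open.
Joint ranges: [-2.96, 2.96], [-0.34, 2.1], [-1.41, 1.46], [0.24, 2.44], [-1.37, 4.51], [0.17, 1.92], [-2.96, 2.96]. Speed limits (rad/s): [2.39, 2.39, 3.14, 3.14, 3.14, 3.14, 3.14].

INTERFACE

Orientations are given as a unit quaternion [w, x, y, z].
In Python, from station import * gives the robot as it stands.
- The arm moves only by the shell command python3 -m handwheel 'ROWS' [FORCE]. ROWS is JSON, a list of rows, each an object of numbers: "grip": the finger opening in cm, from 0 to 8.54; "tx", "ty", "tz": the shift along the tool's x, y, z in cm; "yaw": the turn about the tool's z in degrees. In form: [{"grip": .., "tx": .., "ty": .., "tz": .., "yaw": ..}, ...]. A call has 1 to 5 rows; each row shifts and turns the commanded pose from where the row before left it, along the tool's axes as they then stand; what a row does not reach is not made up. A row lasts 1/10 s, in which the tool goes at most 50 mm and 8.59 degrees, less where a joint would pass 70% of its speed; a pose out of reach is approached as far as the arm can. A call is refused whole if a number of a shift passes 5 or a number of a turn 8.59, either way. A call with a gripper value outside its range is refused whole. The fingers move at their own pace and stop on an object; FORCE is the grip in N (left out, the last holds). Time passes only in rows, so rows that do not move let the fingers close. It gives the time, the measured TCP pose, the force and the opening at its end, in the units of the state.
- get_obs(): the state, without advancing time (a new reading comes with each control period).
- read_camera(name): name is "scene" or "top" or "wrist"; returns a dict with "image" (480x640x3 uint8, blue, green, red), "intrinsics" (3x3 intrinsics, pixels), "position" and "attitude" of the camera in the world; the wrist camera has in their place "hand_eye" (4x4, takes a point from camera to tool coordinates, whose origin is the TCP and whose axes are the tool frame's). Camera axes: x right, y down, z forward; pixel columns grow to the right and rows downward; lengths in m; the calibration is good to about 2 mm. A picture is of the moment at which its call begins: read the wrist's pose just before it. There is no depth.
- hand_in(): hands the job in, once; it reports no verdict.
The state is a dict: "t": time; "q": joint angles; "joint_vel": joint speeds; "joint_torque": joint torques, N m; "eef_pos": TCP position; "tool_rot": TCP orientation; "contact_force": force on the tool from outside, world axes, zero at the start; "torque": the same for the moment, N m; "gripper_width": opening from 0.0 (shut) to 1.0 (fully open).
Only numpy, scipy, OpenCV 4.12 (cv2) and the standard library are available. Lean on these libraries where they do the work, as an engineer would, in place of code of your own. Each camera call takes 0.05 s, during which the arm holds its last target. There are 200 camera calls.

TASK

Set the exposure timer box: turn its unmarked round knob anticlockwise (seen from above) until it comes gently up against its end stop, without forcing it, then turn it clockwise exactly four clicks and leave it in that notch. Only then press the round button beside the knob fully in and let it come up again. Leave the cup, tape roll, wedge and loose star knob near the box as they are.

Things in the scene. Friction and masses are not known exactly. Their poses are not given: they have to be found in the camera images.
- timer_box: Low grey sheet-metal control box fixed to the table, 125 (its x) x 205 (its y) x 60 mm, bare aluminium top at 60 mm. Origin at the centre of its underside, z up. The knob stands at its y = +48 mm, the button at its y = -56 mm, both at its x = 0.
- knob_center (a point): Middle of the knob's grip on its vertical axis, 80 mm above the table; this frame turns with the box, not with the knob. The knob is black, round, finely ribbed, without any mark: grip 58 mm in diameter from 67 to 94 mm above the table, over a flange 63 mm in diameter from 63 to 67 mm. Grip it across from above at any yaw. It starts two to six clicks from its anticlockwise end stop.
- knob_top (a point): Centre of the knob's top face, 94 mm above the table. The knob has seven notches, 18 to 26 degrees apart, uneven; the first (count zero) is at the anticlockwise stop, each further one clockwise is one click. Leaving a notch, resistance jumps to 0.2 to 0.35 N m, sinks to zero at the crest, then pulls on into the next notch, where it jumps back. Let go, it snaps into the nearer notch.
- knob_foot (a point): Point on the knob's axis at the box top, 60 mm above the table. Inside, the anticlockwise end stop is a rubber buffer, at an unknown angle: its resistance grows by about 8 N m per rad of turn and does not sink as at a crest; above 1 N m it is damaged. Past the seventh notch is a hard clockwise stop.
- set_button_top (a point): Centre of the top face of the grey round push button, 26 mm in diameter, in a black collar on the box top. It goes straight down 6 mm against a spring (fully in at about 5 N) and comes back when released.
- set_button (a joint): Travel of the push button, m: 0 released, 0.006 fully in.
- paper_cup: Light grey tapered cup, 68 mm across, 85 mm high, upright; origin at the centre of its underside. Bystander.
- tape_0: Roll of tape lying flat, 86 mm across, 24 mm high; origin at the centre of its underside. Bystander.
- wedge_0: Wooden wedge lying flat, 30 x 90 x 22 mm; origin at its underside. Bystander.
- spare_knob_0: Loose black star knob lying on the table, 47 mm across, 27 mm high; origin at its underside. Bystander, not the knob of the box.
There are look-alikes about, which are no part of the job. Of the things that look like the timer_box, the larger one is meant.

How it is judged:
On the way, in this order (a step that is already met when the one before it is completed fails the run):
1. the knob is back at its anticlockwise end stop (distance between ball and notch0 below 0.004 m), for 0.1 s.
2. the knob is in the fourth notch clockwise from the end stop (distance between ball and notch4 below 0.003 m), for 0.3 s.
3. the button is pressed fully in (at least 5 of its 6 mm) with the knob in that notch (value of joint set_button above 0.005 m and distance between ball and notch4 below 0.003 m), for 0.05 s.
At the end, for the whole second after the job is handed in: the knob rests in the fourth notch clockwise from its end stop (within about 7 degrees of the notch) and the button is up again (within 1.5 mm) (distance between ball and notch4 below 0.003 m and value of joint set_button below 0.0015 m); the robot touches nothing.
It fails at once if the end stop is forced (over 24 N on its lug, which is about 1.08 N m at the knob) (contact force between stop_finger and stop_lug above 24 N).
It fails at once if the button is pressed in (over 4 mm) while the knob is not in the fourth notch (value of joint set_button above 0.004 m and distance between ball and notch4 above 0.0035 m).
It fails at once if the cup is moved more than 20 mm or tipped (distance of paper_cup from where it was at the start of the episode above 0.02 m or angle between paper_cup's own z axis and vertical above 0.3 rad).
It fails at once if the tape roll, the wedge or the loose star knob is moved more than 20 mm (distance of any of tape_0, wedge_0, spare_knob_0 from where it was at the start of the episode above 0.02 m).
It also fails if it takes over 72 s, if anything falls off the work surface, if the arm or the gripper's body presses on something with over 40 N, if the wrist force passes 120 N, or if a joint passes its speed limit or range.

## Working session

There is one attempt and no reset: what is moved stays moved. The work goes in short steps, Python scripts to look and compute and a shell command to move; the robot and the scene stay as the last step left them, time stands still between calls to the robot, and variables do not carry over. Pictures are saved under pics/ and viewed, about 8 in all and at most 12, crops included, and the job is handed in when it is done.

```bash
mkdir -p pics; ls
python3 - <<'E'
from station import *
import cv2,numpy as np
o=get_obs(); print({k:np.round(v,3) for k,v in o.items()})
for n in ("scene","top"):
    c=read_camera(n); cv2.imwrite(f"pics/{n}0.png",c["image"]); print(n,c["intrinsics"],c["position"],c["attitude"])
c=read_camera("wrist");print(c["intrinsics"],c["hand_eye"]);cv2.imwrite("pics/wrist0.png",c["image"])
E
```

```text
pics
{'t': np.float64(0.0), 'q': array([-1.455,  0.478,  0.022,  1.556, -0.012,  1.109, -0.083]), 'joint_vel': array([ 0.   ,  0.   ,  0.   , -0.001, -0.002,  0.   , -0.002]), 'joint_torque': array([-0.0000e+00, -5.9644e+01,  1.6080e+00, -2.8121e+01,  1.2000e-02,
        9.0000e-03, -0.0000e+00]), 'eef_pos': array([0.15 , 0.658, 0.23 ]), 'tool_rot': array([ 0.001,  0.782,  0.624, -0.001]), 'contact_force': array([ 0.248, -0.745, -0.435]), 'torque': array([ 0.002, -0.004, -0.005]), 'gripper_width': np.float64(1.002)}
scene [[446.17547193   0.         320.38101393]
 [  0.         446.17547193 246.8807908 ]
 [  0.           0.           1.        ]] [ 0.06036279 -0.25259037  0.70592941] [-0.31909256  0.80203679 -0.46620171  0.19383727]
top [[518.40600085   0.         317.77631571]
 [  0.         518.40600085 245.72567922]
 [  0.           0.           1.        ]] [0.45904421 0.05427504 1.14259241] [-0.0531234   0.70941695 -0.70170925  0.03885397]
[[430.46183899   0.         318.78578891]
 [  0.         430.46183899 244.86329064]
 [  0.           0.           1.        ]] [[ 9.99999951e-01 -1.53176183e-04 -2.74374566e-04  9.84324532e-07]
 [ 2.22161640e-04  9.62137100e-01  2.72565866e-01 -6.91468265e-02]
 [ 2.22235350e-04 -2.72565913e-01  9.62137087e-01 -1.41937588e-01]
 [ 0.00000000e+00  0.00000000e+00  0.00000000e+00  1.00000000e+00]]
```

View pics/top0.png

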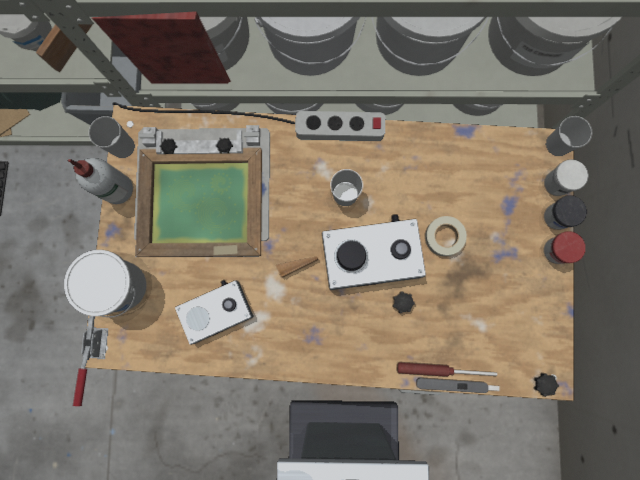

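View pics/scene0.png

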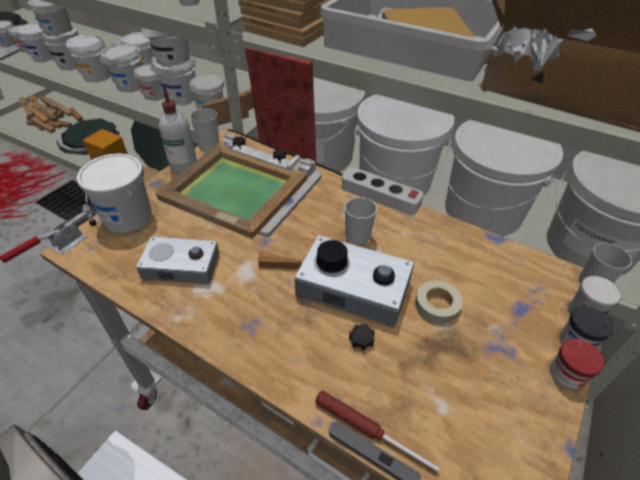

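The two boxes are the small one at (213,310) and the large one at (374,254) in the top view. The large one fits: black knob at (352,256), button at (401,249). I'll measure these and confirm with a crop.

```bash
cat > h.py <<'E'
import numpy as np, cv2
from scipy.spatial.transform import Rotation as R
from station import *
def rot(q): return R.from_quat(np.roll(q,-1)).as_matrix()
def ray(K,p,M,uv,z):
    d=M@np.linalg.inv(K)@np.array([uv[0],uv[1],1.]); return p+d*(z-p[2])/d[2]
def cam(name):
    o=get_obs(); c=read_camera(name); K=np.array(c["intrinsics"])
    if name=="wrist":
        T=np.eye(4);T[:3,:3]=rot(o["tool_rot"]);T[:3,3]=o["eef_pos"];T=T@np.array(c["hand_eye"]);return c["image"],K,T[:3,3],T[:3,:3]
    return c["image"],K,np.array(c["position"]),rot(c["attitude"])
def st():
    o=get_obs(); Rm=rot(o["tool_rot"]); print("t",round(o["t"],2),"p",np.round(o["eef_pos"],4),"x-axis yaw",np.round(np.degrees(np.arctan2(Rm[1,0],Rm[0,0])),2),"z",np.round(Rm[:,2],3),"F",np.round(o["contact_force"],1),"T",np.round(o["torque"],3),"w",round(o["gripper_width"],3),"q7",round(o["q"][6],2)); return o,Rm
E
python3 - <<'E'
from h import *
img,K,p,M=cam("top")
for n,uv,z in (("knob",(351.5,256),.094),("button",(401,249),.07),("c1",(323,236),.06),("c2",(415,221),.06),("c3",(424,278),.06),("c4",(331,291),.06),("cup",(347,189),.06),("tape",(446,237),.02),("spare",(403,302),.02),("wedge",(298,267),.02)):
    print(n,np.round(ray(K,p,M,uv,z),3))
cv2.imwrite("pics/crop1.png",cv2.resize(img[170:330,260:480],None,fx=3.5,fy=3.5,interpolation=cv2.INTER_CUBIC))
st()
E
```

```text
knob [0.576 0.008 0.094]
button [ 0.594 -0.096  0.07 ]
c1 [0.621 0.066 0.06 ]
c2 [ 0.655 -0.128  0.06 ]
c3 [ 0.535 -0.145  0.06 ]
c4 [0.506 0.048 0.06 ]
cup [0.723 0.016 0.06 ]
tape [ 0.628 -0.201  0.02 ]
spare [ 0.486 -0.107  0.02 ]
wedge [0.559 0.12  0.02 ]
t 0.2 p [0.1497 0.6578 0.2307] x-axis yaw 77.18 z [-0.    -0.001 -1.   ] F [-0.4 -0.4 -0.2] T [ 0.004 -0.025  0.017] w 1.002 q7 -0.08
```

View pics/crop1.png

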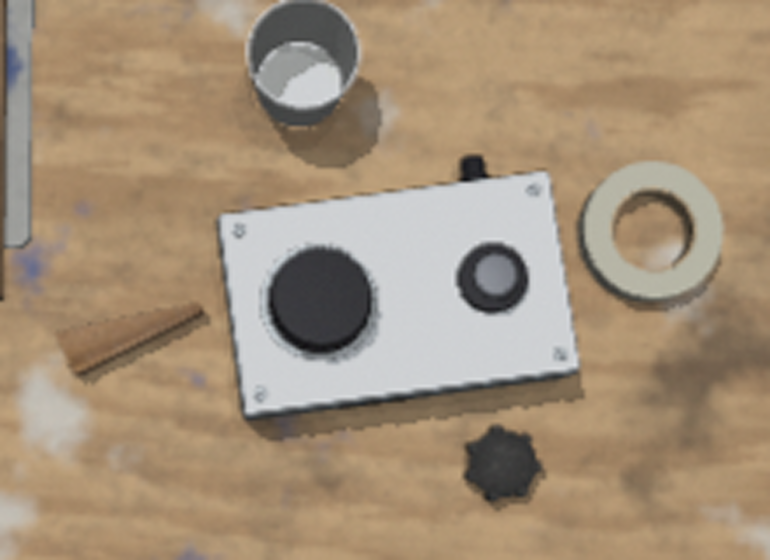

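The crop confirms it: the large box carries a plain round black knob at crop (321,298), and a grey button in a black collar at (493,275). The star knob at (503,465), tape, wedge and cup are bystanders. The knob is at about (0.575, 0.008), 0.105 m from the button, against 0.104 m expected. Next I move above it.

```bash
for i in 1; do
python3 -m handwheel '[{"grip":8.5,"tx":-2,"ty":2},{"tx":-3.4,"ty":3.5},{"tx":-3.4,"ty":3.5},{"tx":-3.4,"ty":3.5},{"tx":-3.4,"ty":3.5}]' 25
python3 -m handwheel '[{"tx":-3.4,"ty":3.5},{"tx":-3.4,"ty":3.5},{"tx":-3.4,"ty":3.5},{"tx":-3.4,"ty":3.5},{"tx":-3.4,"ty":3.5}]'
python3 -m handwheel '[{"tx":-3.4,"ty":3.5},{"tx":-3.4,"ty":3.5},{"tx":-3.4,"ty":3.5},{"tx":-2,"ty":2},{"tz":0}]'
done; python3 -c "
from h import *
st(); print(np.round(get_obs()['q'],2))"
```

```text
t 0.2 p [0.1497 0.6578 0.2307] x-axis yaw 77.18 z [-0.    -0.001 -1.   ] F [-0.4 -0.4 -0.2] T [ 0.004 -0.025  0.017] w 1.002 q7 -0.08
[-1.46  0.48  0.02  1.56 -0.01  1.11 -0.08]invalid input
invalid input
invalid input
```

```bash
python3 -m handwheel '[{"grip":8.5,"tx":-2,"ty":2,"tz":0,"yaw":0},{"grip":8.5,"tx":-3.4,"ty":3.5,"tz":0,"yaw":0},{"grip":8.5,"tx":-3.4,"ty":3.5,"tz":0,"yaw":0},{"grip":8.5,"tx":-3.4,"ty":3.5,"tz":0,"yaw":0},{"grip":8.5,"tx":-3.4,"ty":3.5,"tz":0,"yaw":0}]' 25
python3 -c "
from h import *
st(); print(np.round(get_obs()['q'],2))"
```

```text
t: 0.7
eef_pos: [0.272, 0.4687, 0.2312]
tool_rot: [0.0, 0.782, 0.624, -0.0]
contact_force: [0.7, 0.1, 0.7]
gripper_width: 0.996
t 0.7 p [0.272  0.4687 0.2312] x-axis yaw 77.18 z [ 0. -0. -1.] F [0.7 0.1 0.7] T [ 0.064  0.006 -0.026] w 0.996 q7 0.21
[-1.22  0.26  0.07  1.88 -0.02  1.01  0.21]
```

```bash
python3 -m handwheel '[{"grip":8.5,"tx":-3.5,"ty":3.6,"tz":0,"yaw":0},{"grip":8.5,"tx":-3.5,"ty":3.6,"tz":0,"yaw":0},{"grip":8.5,"tx":-3.5,"ty":3.6,"tz":0,"yaw":0},{"grip":8.5,"tx":-3.5,"ty":3.6,"tz":0,"yaw":0},{"grip":8.5,"tx":-3.5,"ty":3.6,"tz":0,"yaw":0}]' |head -2
python3 -m handwheel '[{"grip":8.5,"tx":-3.5,"ty":3.6,"tz":0,"yaw":0},{"grip":8.5,"tx":-3.5,"ty":3.6,"tz":0,"yaw":0},{"grip":8.5,"tx":-3.5,"ty":3.6,"tz":0,"yaw":0},{"grip":8.5,"tx":-3.5,"ty":3.6,"tz":0,"yaw":0},{"grip":8.5,"tx":-3.5,"ty":3.6,"tz":0,"yaw":0}]'|head -2
python3 -m handwheel '[{"grip":8.5,"tx":-3,"ty":3,"tz":0,"yaw":0},{"grip":8.5,"tx":0,"ty":0,"tz":0,"yaw":8.5},{"grip":8.5,"tx":0,"ty":0,"tz":0,"yaw":8.5},{"grip":8.5,"tx":0,"ty":0,"tz":0,"yaw":8.5},{"grip":8.5,"tx":0,"ty":0,"tz":0,"yaw":8.5}]'|head -2
python3 -m handwheel '[{"grip":8.5,"tx":0,"ty":0,"tz":0,"yaw":8.5},{"grip":8.5,"tx":0,"ty":0,"tz":0,"yaw":8.5},{"grip":8.5,"tx":0,"ty":0,"tz":0,"yaw":8.5},{"grip":8.5,"tx":0,"ty":0,"tz":0,"yaw":8.5},{"grip":8.5,"tx":0,"ty":0,"tz":0,"yaw":8.5}]'|head -2
python3 -m handwheel '[{"grip":8.5,"tx":0,"ty":0,"tz":0,"yaw":8.5},{"grip":8.5,"tx":0,"ty":0,"tz":0,"yaw":8.5},{"grip":8.5,"tx":0,"ty":0,"tz":0,"yaw":8.5},{"grip":8.5,"tx":0,"ty":0,"tz":0,"yaw":8.5},{"grip":8.5,"tx":0,"ty":0,"tz":0,"yaw":8.5}]'|head -2
python3 -m handwheel '[{"grip":8.5,"tx":0,"ty":0,"tz":0,"yaw":0},{"grip":8.5,"tx":0,"ty":0,"tz":0,"yaw":0},{"grip":8.5,"tx":0,"ty":0,"tz":0,"yaw":0}]'|head -2
python3 -c "
from h import *
o,Rm=st(); print(np.round(get_obs()['q'],2))
img,K,p,M=cam('wrist'); cv2.imwrite('pics/w1.png',img)
k=np.array([.575,.008,.094]); d=k-o['eef_pos']; print('tool delta',Rm.T@d)
for P in ([.575,.008,.094],[.594,-.096,.07]):
    c=M.T@(np.array(P)-p); print(K@c/c[2])
"
```

```text
t: 1.2
eef_pos: [0.408, 0.259, 0.2315]
t: 1.7
eef_pos: [0.5441, 0.0494, 0.2315]
t: 2.2
eef_pos: [0.5659, 0.0151, 0.2311]
t: 2.7
eef_pos: [0.5658, 0.0153, 0.2312]
t: 3.2
eef_pos: [0.5659, 0.0154, 0.2312]
t: 3.5
eef_pos: [0.5659, 0.0153, 0.2313]
t 3.5 p [0.5659 0.0153 0.2313] x-axis yaw -41.65 z [-0.  0. -1.] F [ 0.5  1.  -0.1] T [-0.01  -0.044  0.037] w 0.996 q7 -0.53
[-0.8   0.39  0.86  1.86 -0.34  1.04 -0.53]
tool delta [ 0.01165486 -0.00054972  0.13728539]
[336.28701063 229.54278072   1.        ]
[443.42609577 305.00040763   1.        ]
```

View pics/w1.png

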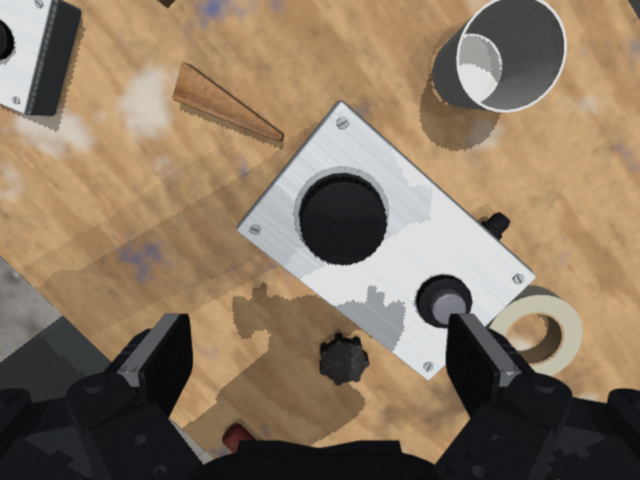

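In this wrist view the knob top is a disc about 88 px wide centred near (343,221), matching 58 mm. The button top is at (449,308), and both are clear of the bystanders. Next, the knob position from this closer view.

Run:
```python
from h import *
o,Rm=st(); img=cv2.imread('pics/w1.png'); 
c=read_camera("wrist");K=np.array(c["intrinsics"]);T=np.eye(4);T[:3,:3]=Rm;T[:3,3]=o["eef_pos"];T=T@np.array(c["hand_eye"]);p,M=T[:3,3],T[:3,:3]
g=cv2.cvtColor(img,cv2.COLOR_BGR2GRAY)
for n,(u,v),s,lo,hi in (("knob",(343,221),60,0,60),("button",(449,309),40,85,200)):
    pass
m=(g[150:290,280:405]<70).astype(np.uint8)
n,l,s,ce=cv2.connectedComponentsWithStats(m); i=1+s[1:,4].argmax(); print(s[i],ce[i]+[280,150])
cv2.imwrite("pics/crop2.png",cv2.resize(img[150:350,280:500],None,fx=3.5,fy=3.5,interpolation=cv2.INTER_CUBIC))
for q in ((343,221),(343,219),(343,223)):
    w=ray(K,p,M,q,.094);print(q,w,Rm.T@(w-o["eef_pos"]))
for z in (.07,.08): print("button",ray(K,p,M,(449,308),z))
```

```text
t 3.55 p [0.566  0.0152 0.2313] x-axis yaw -41.69 z [ 0.  0. -1.] F [-0.1  0.6  1. ] T [-0.002  0.026  0.004] w 0.998 q7 -0.53
[  19   23   88   92 6260] [342.14472843 218.63594249]
(343, 221) [0.58218696 0.00933634 0.094     ] [ 0.01604921 -0.00637521  0.13731736]
(343, 219) [0.58307407 0.01036298 0.094     ] [ 0.01602874 -0.00773187  0.13731758]
(343, 223) [0.58129756 0.00830704 0.094     ] [ 0.01606974 -0.00501503  0.13731714]
button [ 0.59563221 -0.10093486  0.07      ]
button [ 0.59616323 -0.09540537  0.08      ]
```

View pics/crop2.png

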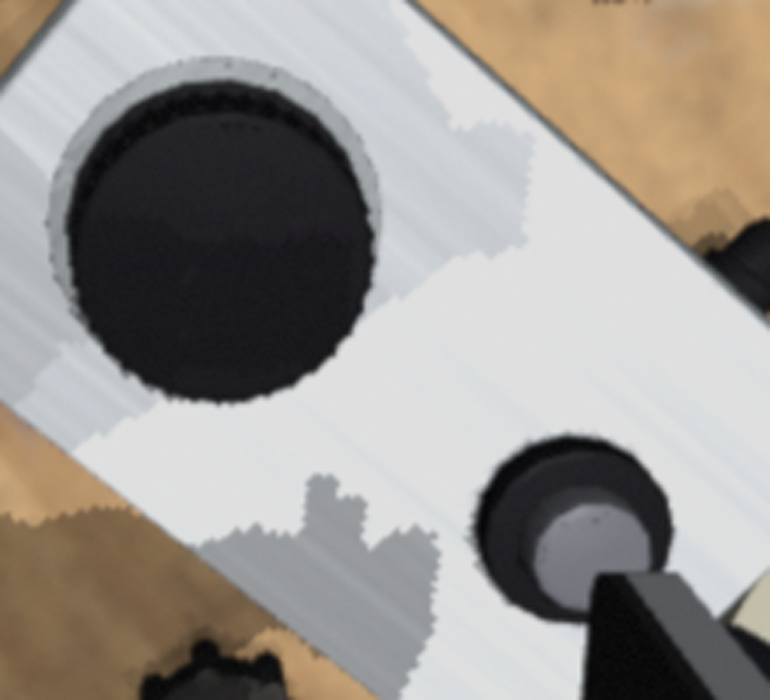

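```bash
python3 -m handwheel '[{"grip":8.5,"tx":1.5,"ty":-0.4,"tz":2,"yaw":0},{"grip":8.5,"tx":0,"ty":0,"tz":3,"yaw":0},{"grip":8.5,"tx":0,"ty":0,"tz":2,"yaw":0},{"grip":8.5,"tx":0,"ty":0,"tz":0,"yaw":0},{"grip":8.5,"tx":0,"ty":0,"tz":0,"yaw":0}]' |head -2
python3 - <<'E'
from h import *
o,Rm=st(); img,K,p,M=cam("wrist"); cv2.imwrite("pics/w2.png",img)
for P in ([.580,.008,.094],[.576,.008,.094]):
    c=M.T@(np.array(P)-p); print(np.round(K@c/c[2],1), "diam px",430*.058/c[2])
E
```

```text
t: 4.1
eef_pos: [0.58, 0.008, 0.1617]
t 4.1 p [0.58   0.008  0.1617] x-axis yaw -41.81 z [-0. -0. -1.] F [ 0.1 -0.6  0.9] T [-0.    -0.064  0.017] w 0.993 q7 -0.44
[318.9 262.8   1. ] diam px 113.12192847796605
[313.1 267.8   1. ] diam px 112.7508301105465
```

View pics/w2.png

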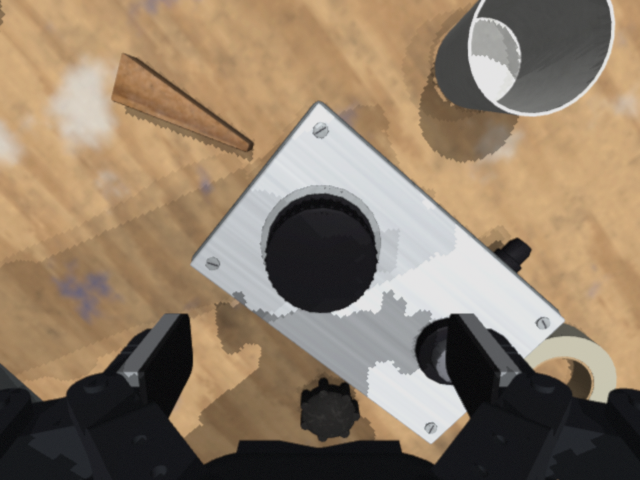

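The knob disc is centred at (321,258) against a predicted (319,263), so it is about 1 mm right and 2.5 mm up. I'll correct, descend, and close gently.

```bash
python3 -m handwheel '[{"grip":8.5,"tx":0.1,"ty":-0.2,"tz":3,"yaw":0},{"grip":8.5,"tx":0,"ty":0,"tz":3,"yaw":0},{"grip":8.5,"tx":0,"ty":0,"tz":2,"yaw":0},{"grip":8.5,"tx":0,"ty":0,"tz":1.3,"yaw":0},{"grip":8.5,"tx":0,"ty":0,"tz":0,"yaw":0}]' 
python3 -m handwheel '[{"grip":5,"tx":0,"ty":0,"tz":0,"yaw":0},{"grip":5,"tx":0,"ty":0,"tz":0,"yaw":0},{"grip":5,"tx":0,"ty":0,"tz":0,"yaw":0},{"grip":5,"tx":0,"ty":0,"tz":0,"yaw":0},{"grip":5,"tx":0,"ty":0,"tz":0,"yaw":0}]' 25
python3 -c "
from h import *
st()"
python3 -m handwheel '[{"grip":5,"tx":0,"ty":0,"tz":0,"yaw":0},{"grip":5,"tx":0,"ty":0,"tz":0,"yaw":0},{"grip":5,"tx":0,"ty":0,"tz":0,"yaw":0},{"grip":5,"tx":0,"ty":0,"tz":0,"yaw":0},{"grip":5,"tx":0,"ty":0,"tz":0,"yaw":0}]' 25
python3 -c "
from h import *
st()"
```

```text
t: 4.65
eef_pos: [0.5817, 0.0091, 0.0679]
tool_rot: [0.0, 0.934, -0.357, -0.0]
contact_force: [-0.5, -0.2, 0.2]
gripper_width: 0.995
t: 5.15
eef_pos: [0.5827, 0.0093, 0.0699]
tool_rot: [-0.001, 0.934, -0.357, 0.001]
contact_force: [-2.2, 0.7, 6.3]
gripper_width: 0.671
t 5.15 p [0.5827 0.0093 0.0699] x-axis yaw -41.83 z [ 0.002  0.001 -1.   ] F [-2.2  0.7  6.3] T [ 0.033  0.367 -0.096] w 0.671 q7 -0.35
t: 5.65
eef_pos: [0.5827, 0.0093, 0.0699]
tool_rot: [-0.001, 0.934, -0.357, 0.001]
contact_force: [-2.7, 2.4, 5.7]
gripper_width: 0.669
t 5.65 p [0.5827 0.0093 0.0699] x-axis yaw -41.83 z [ 0.002  0.001 -1.   ] F [-2.7  2.4  5.7] T [ 0.109  0.342 -0.104] w 0.669 q7 -0.35
```

Gripped at 57 mm opening. I'll relieve the 2 mm lift, then turn anticlockwise in 3° rows with a torque guard between them.

```bash
cat > chk.py <<'E'
# print yaw (clockwise positive from above) and Tz; exit 1 if torque beyond limit
import sys
from h import *
o=get_obs(); Rm=rot(o["tool_rot"]); T=o["torque"][2]
print("t%.2f cw %.2f Tz %.3f F %s w%.3f"%(o["t"],-np.degrees(np.arctan2(Rm[1,0],Rm[0,0])),T,np.round(o["contact_force"],1),o["gripper_width"]))
sys.exit(abs(T)>float(sys.argv[1]))
E
L=0.5; G="python3 chk.py $L"; H="python3 -m handwheel"
$H '[{"grip":5,"tx":0,"ty":0,"tz":-0.2,"yaw":0},{"grip":5,"tx":0,"ty":0,"tz":0,"yaw":0}]' >/dev/null; $G &&
$H '[{"grip":5,"tx":0,"ty":0,"tz":0,"yaw":-3}]' >/dev/null && $G &&
$H '[{"grip":5,"tx":0,"ty":0,"tz":0,"yaw":-3}]' >/dev/null && $G &&
$H '[{"grip":5,"tx":0,"ty":0,"tz":0,"yaw":-3}]' >/dev/null && $G &&
$H '[{"grip":5,"tx":0,"ty":0,"tz":0,"yaw":-3}]' >/dev/null && $G &&
$H '[{"grip":5,"tx":0,"ty":0,"tz":0,"yaw":-3}]' >/dev/null && $G &&
$H '[{"grip":5,"tx":0,"ty":0,"tz":0,"yaw":-3}]' >/dev/null && $G &&
$H '[{"grip":5,"tx":0,"ty":0,"tz":0,"yaw":-3}]' >/dev/null && $G &&
$H '[{"grip":5,"tx":0,"ty":0,"tz":0,"yaw":-3}]' >/dev/null && $G &&
$H '[{"grip":5,"tx":0,"ty":0,"tz":0,"yaw":-3}]' >/dev/null && $G
```

```text
t5.85 cw 41.80 Tz -0.071 F [  4.2  -1.  -12. ] w0.669False
```

```bash
sed -i 's/sys.exit(\(.*\))$/sys.exit(int(\1))/' chk.py
G="python3 chk.py 0.5"; H="python3 -m handwheel"
$H '[{"grip":5,"tx":0,"ty":0,"tz":0.13,"yaw":0},{"grip":5,"tx":0,"ty":0,"tz":0,"yaw":0}]' >/dev/null; $G &&
$H '[{"grip":5,"tx":0,"ty":0,"tz":0,"yaw":-3}]' >/dev/null && $G &&
$H '[{"grip":5,"tx":0,"ty":0,"tz":0,"yaw":-3}]' >/dev/null && $G &&
$H '[{"grip":5,"tx":0,"ty":0,"tz":0,"yaw":-3}]' >/dev/null && $G &&
$H '[{"grip":5,"tx":0,"ty":0,"tz":0,"yaw":-3}]' >/dev/null && $G &&
$H '[{"grip":5,"tx":0,"ty":0,"tz":0,"yaw":-3}]' >/dev/null && $G &&
$H '[{"grip":5,"tx":0,"ty":0,"tz":0,"yaw":-3}]' >/dev/null && $G &&
$H '[{"grip":5,"tx":0,"ty":0,"tz":0,"yaw":-3}]' >/dev/null && $G &&
$H '[{"grip":5,"tx":0,"ty":0,"tz":0,"yaw":-3}]' >/dev/null && $G &&
$H '[{"grip":5,"tx":0,"ty":0,"tz":0,"yaw":-3}]' >/dev/null && $G
```

```text
t6.05 cw 41.82 Tz -0.069 F [-1.2  0.2  3.1] w0.661
t6.15 cw 38.84 Tz -0.240 F [-2.   2.   5.2] w0.667
t6.25 cw 35.72 Tz -0.277 F [-1.6  1.   3.5] w0.665
t6.35 cw 32.70 Tz -0.060 F [-1.8  1.   2.9] w0.667
t6.45 cw 29.69 Tz -0.008 F [-1.7  2.1  1.9] w0.667
t6.55 cw 26.67 Tz -0.033 F [-2.1  3.2  1.3] w0.665
t6.65 cw 23.66 Tz 0.096 F [-1.7  3.4  1.6] w0.669
t6.75 cw 20.68 Tz -0.287 F [-2.   2.   4.1] w0.666
t6.85 cw 17.74 Tz -0.470 F [-2.7  1.4  6.5] w0.664
t6.95 cw 14.72 Tz -0.309 F [-2.9  2.2  4.2] w0.661
```

One click passed, and the second is being climbed. Continuing.

```bash
G="python3 chk.py 0.5"; H="python3 -m handwheel"
$H '[{"grip":5,"tx":0,"ty":0,"tz":0,"yaw":-3}]' >/dev/null && $G &&
$H '[{"grip":5,"tx":0,"ty":0,"tz":0,"yaw":-3}]' >/dev/null && $G &&
$H '[{"grip":5,"tx":0,"ty":0,"tz":0,"yaw":-3}]' >/dev/null && $G &&
$H '[{"grip":5,"tx":0,"ty":0,"tz":0,"yaw":-3}]' >/dev/null && $G &&
$H '[{"grip":5,"tx":0,"ty":0,"tz":0,"yaw":-3}]' >/dev/null && $G &&
$H '[{"grip":5,"tx":0,"ty":0,"tz":0,"yaw":-3}]' >/dev/null && $G &&
$H '[{"grip":5,"tx":0,"ty":0,"tz":0,"yaw":-3}]' >/dev/null && $G &&
$H '[{"grip":5,"tx":0,"ty":0,"tz":0,"yaw":-3}]' >/dev/null && $G &&
$H '[{"grip":5,"tx":0,"ty":0,"tz":0,"yaw":-3}]' >/dev/null && $G &&
$H '[{"grip":5,"tx":0,"ty":0,"tz":0,"yaw":-3}]' >/dev/null && $G
```

```text
t7.05 cw 11.70 Tz -0.143 F [-4.7  3.   8.4] w0.669
t7.15 cw 8.69 Tz -0.008 F [-6.   3.1  9.9] w0.667
t7.25 cw 5.68 Tz -0.037 F [-5.7  3.  10.8] w0.660
t7.35 cw 2.67 Tz 0.115 F [-5.3  2.3 10.5] w0.668
t7.45 cw -0.32 Tz -0.276 F [-5.2  2.6  7.5] w0.668
t7.55 cw -3.27 Tz -0.224 F [-5.5  3.9  4.1] w0.664
t7.65 cw -6.28 Tz -0.176 F [-5.1  4.   7.6] w0.662
t7.75 cw -9.29 Tz -0.116 F [-6.6  3.5  9.9] w0.668
t7.85 cw -12.31 Tz -0.059 F [-6.5  3.2 11.6] w0.661
t7.95 cw -15.31 Tz 0.012 F [-6.5  3.1  6.7] w0.669
```

```bash
G="python3 chk.py 0.5"; H="python3 -m handwheel"
$H '[{"grip":5,"tx":0,"ty":0,"tz":0,"yaw":-3}]' >/dev/null && $G &&
$H '[{"grip":5,"tx":0,"ty":0,"tz":0,"yaw":-3}]' >/dev/null && $G &&
$H '[{"grip":5,"tx":0,"ty":0,"tz":0,"yaw":-3}]' >/dev/null && $G &&
$H '[{"grip":5,"tx":0,"ty":0,"tz":0,"yaw":-3}]' >/dev/null && $G &&
$H '[{"grip":5,"tx":0,"ty":0,"tz":0,"yaw":-3}]' >/dev/null && $G &&
$H '[{"grip":5,"tx":0,"ty":0,"tz":0,"yaw":-3}]' >/dev/null && $G &&
$H '[{"grip":5,"tx":0,"ty":0,"tz":0,"yaw":-3}]' >/dev/null && $G &&
$H '[{"grip":5,"tx":0,"ty":0,"tz":0,"yaw":-3}]' >/dev/null && $G
```

```text
t8.05 cw -18.33 Tz 0.162 F [-9.1  1.5 13.2] w0.671
t8.15 cw -21.30 Tz -0.417 F [-7.5  2.3  9.1] w0.671
t8.25 cw -24.23 Tz -0.587 F [-8.6  4.1  8.4] w0.667
```

Torque is -0.59 and still rising about 4° past the third notch, which could be the stop. I'll hold still and read it again.

```bash
G="python3 chk.py 0.75"; H="python3 -m handwheel"
$H '[{"grip":5,"tx":0,"ty":0,"tz":0,"yaw":0}]' >/dev/null && $G &&
$H '[{"grip":5,"tx":0,"ty":0,"tz":0,"yaw":0}]' >/dev/null && $G &&
$H '[{"grip":5,"tx":0,"ty":0,"tz":0,"yaw":-1}]' >/dev/null && $G &&
$H '[{"grip":5,"tx":0,"ty":0,"tz":0,"yaw":0}]' >/dev/null && $G
```

```text
t8.35 cw -24.20 Tz -0.590 F [-7.1  1.4  9.9] w0.660
t8.45 cw -24.06 Tz -0.803 F [-7.6  3.5 11.1] w0.666
```

```bash
G="python3 chk.py 0.9"; H="python3 -m handwheel"
$H '[{"grip":5,"tx":0,"ty":0,"tz":0,"yaw":1.5}]' >/dev/null && $G ;
$H '[{"grip":5,"tx":0,"ty":0,"tz":0,"yaw":0}]' >/dev/null && $G ;
$H '[{"grip":5,"tx":0,"ty":0,"tz":0,"yaw":0}]' >/dev/null && $G ;
$H '[{"grip":5,"tx":0,"ty":0,"tz":0,"yaw":1.5}]' >/dev/null && $G ;
$H '[{"grip":5,"tx":0,"ty":0,"tz":0,"yaw":0}]' >/dev/null && $G ;
$H '[{"grip":5,"tx":0,"ty":0,"tz":0,"yaw":0}]' >/dev/null && $G
```

```text
t8.55 cw -22.59 Tz -0.101 F [-7.4  2.  11. ] w0.669
t8.65 cw -22.59 Tz -0.390 F [-7.9  2.6 10.5] w0.666
t8.75 cw -22.61 Tz -0.409 F [-7.3  2.4 11.2] w0.666
t8.85 cw -21.14 Tz -0.026 F [-8.7  2.7 11.2] w0.666
t8.95 cw -21.11 Tz -0.257 F [-7.2  3.5 11. ] w0.667
t9.05 cw -21.14 Tz -0.301 F [-7.8  2.1 10.9] w0.672
```

```bash
G="python3 chk.py 0.95"; H="python3 -m handwheel"
$H '[{"grip":5,"tx":0,"ty":0,"tz":0,"yaw":-1.5}]' >/dev/null && $G ;
$H '[{"grip":5,"tx":0,"ty":0,"tz":0,"yaw":-1.5}]' >/dev/null && $G &&
$H '[{"grip":5,"tx":0,"ty":0,"tz":0,"yaw":0}]' >/dev/null && $G &&
$H '[{"grip":5,"tx":0,"ty":0,"tz":0,"yaw":0}]' >/dev/null && $G &&
$H '[{"grip":5,"tx":0,"ty":0,"tz":0,"yaw":0}]' >/dev/null && $G
```

```text
t9.15 cw -22.65 Tz -0.411 F [-8.2  2.6 10.5] w0.667
t9.25 cw -24.11 Tz -0.965 F [-6.9  2.7 11.5] w0.664
```

The steady torque is well over 0.35 N m and grows with about 9 N m/rad, so this is the rubber stop (three clicks from the start). Now turning clockwise, counting notches.

```bash
G="python3 chk.py 0.7"; H="python3 -m handwheel"
$H '[{"grip":5,"tx":0,"ty":0,"tz":0,"yaw":3}]' >/dev/null && $G ;
$H '[{"grip":5,"tx":0,"ty":0,"tz":0,"yaw":3}]' >/dev/null && $G &&
$H '[{"grip":5,"tx":0,"ty":0,"tz":0,"yaw":3}]' >/dev/null && $G &&
$H '[{"grip":5,"tx":0,"ty":0,"tz":0,"yaw":3}]' >/dev/null && $G &&
$H '[{"grip":5,"tx":0,"ty":0,"tz":0,"yaw":3}]' >/dev/null && $G &&
$H '[{"grip":5,"tx":0,"ty":0,"tz":0,"yaw":3}]' >/dev/null && $G &&
$H '[{"grip":5,"tx":0,"ty":0,"tz":0,"yaw":3}]' >/dev/null && $G &&
$H '[{"grip":5,"tx":0,"ty":0,"tz":0,"yaw":3}]' >/dev/null && $G &&
$H '[{"grip":5,"tx":0,"ty":0,"tz":0,"yaw":3}]' >/dev/null && $G &&
$H '[{"grip":5,"tx":0,"ty":0,"tz":0,"yaw":3}]' >/dev/null && $G &&
$H '[{"grip":5,"tx":0,"ty":0,"tz":0,"yaw":3}]' >/dev/null && $G &&
$H '[{"grip":5,"tx":0,"ty":0,"tz":0,"yaw":3}]' >/dev/null && $G &&
$H '[{"grip":5,"tx":0,"ty":0,"tz":0,"yaw":3}]' >/dev/null && $G &&
$H '[{"grip":5,"tx":0,"ty":0,"tz":0,"yaw":3}]' >/dev/null && $G &&
$H '[{"grip":5,"tx":0,"ty":0,"tz":0,"yaw":3}]' >/dev/null && $G &&
$H '[{"grip":5,"tx":0,"ty":0,"tz":0,"yaw":3}]' >/dev/null && $G
```

```text
t9.35 cw -21.13 Tz 0.115 F [-8.7  4.6 10.1] w0.667
t9.45 cw -18.12 Tz 0.141 F [-8.2  1.4 10.4] w0.664
t9.55 cw -15.11 Tz 0.115 F [-4.8  3.5  5.3] w0.669
t9.65 cw -12.09 Tz 0.062 F [-5.8  3.   5.5] w0.669
t9.75 cw -9.08 Tz -0.060 F [-5.2  3.2  6. ] w0.668
t9.85 cw -6.07 Tz -0.018 F [-4.   3.1  5.8] w0.668
t9.95 cw -3.06 Tz -0.071 F [-5.9  1.9 12.2] w0.670
t10.05 cw -0.08 Tz 0.241 F [-5.8  3.9  7.3] w0.666
t10.15 cw 2.87 Tz 0.234 F [-6.2  1.4 11.1] w0.663
t10.25 cw 5.89 Tz 0.156 F [-5.3  2.3 10.4] w0.669
t10.35 cw 8.90 Tz 0.170 F [-5.2  2.3  6.2] w0.663
t10.45 cw 11.91 Tz 0.015 F [-3.5  3.2  3.7] w0.666
t10.55 cw 14.93 Tz -0.058 F [-2.5  1.6  3.7] w0.667
t10.65 cw 17.94 Tz -0.110 F [-3.2  1.8  4. ] w0.665
t10.75 cw 20.93 Tz 0.181 F [-2.2  3.3  4.7] w0.671
t10.85 cw 23.85 Tz 0.463 F [-3.1  2.7  6.4] w0.665
```

```bash
G="python3 chk.py 0.7"; H="python3 -m handwheel"
$H '[{"grip":5,"tx":0,"ty":0,"tz":0,"yaw":3}]' >/dev/null && $G &&
$H '[{"grip":5,"tx":0,"ty":0,"tz":0,"yaw":3}]' >/dev/null && $G &&
$H '[{"grip":5,"tx":0,"ty":0,"tz":0,"yaw":3}]' >/dev/null && $G &&
$H '[{"grip":5,"tx":0,"ty":0,"tz":0,"yaw":3}]' >/dev/null && $G &&
$H '[{"grip":5,"tx":0,"ty":0,"tz":0,"yaw":3}]' >/dev/null && $G &&
$H '[{"grip":5,"tx":0,"ty":0,"tz":0,"yaw":3}]' >/dev/null && $G &&
$H '[{"grip":5,"tx":0,"ty":0,"tz":0,"yaw":3}]' >/dev/null && $G &&
$H '[{"grip":5,"tx":0,"ty":0,"tz":0,"yaw":3}]' >/dev/null && $G &&
$H '[{"grip":5,"tx":0,"ty":0,"tz":0,"yaw":3}]' >/dev/null && $G
```

```text
t10.95 cw 26.86 Tz 0.151 F [-0.7  3.7  2.5] w0.663
t11.05 cw 29.89 Tz 0.115 F [-0.5  1.6  0.1] w0.669
t11.15 cw 32.91 Tz 0.022 F [0.2 1.3 0.9] w0.667
t11.25 cw 35.93 Tz -0.052 F [0.5 2.2 2.6] w0.660
t11.35 cw 38.94 Tz -0.088 F [-1.   0.5  5.1] w0.668
t11.45 cw 41.95 Tz 0.040 F [-0.3  1.7  2.2] w0.663
t11.55 cw 44.88 Tz 0.307 F [1.2 1.7 0.6] w0.666
t11.65 cw 47.89 Tz 0.186 F [-0.7  0.6  6.4] w0.669
t11.75 cw 50.91 Tz 0.092 F [-0.8  0.7  3.8] w0.670
```

```bash
# stop as soon as torque turns up again (entering notch 4)
G="python3 chk.py 0.17"; H="python3 -m handwheel"
$H '[{"grip":5,"tx":0,"ty":0,"tz":0,"yaw":3}]' >/dev/null && $G &&
$H '[{"grip":5,"tx":0,"ty":0,"tz":0,"yaw":2}]' >/dev/null && $G &&
$H '[{"grip":5,"tx":0,"ty":0,"tz":0,"yaw":2}]' >/dev/null && $G &&
$H '[{"grip":5,"tx":0,"ty":0,"tz":0,"yaw":2}]' >/dev/null && $G &&
$H '[{"grip":5,"tx":0,"ty":0,"tz":0,"yaw":2}]' >/dev/null && $G &&
$H '[{"grip":5,"tx":0,"ty":0,"tz":0,"yaw":2}]' >/dev/null && $G &&
$H '[{"grip":5,"tx":0,"ty":0,"tz":0,"yaw":2}]' >/dev/null && $G
```

```text
t11.85 cw 53.93 Tz 0.064 F [ 1.   0.5 -0.5] w0.666
t11.95 cw 55.93 Tz -0.017 F [ 2.2 -0.8 -0.1] w0.668
t12.05 cw 57.94 Tz -0.046 F [3.2 0.  3.1] w0.663
t12.15 cw 59.96 Tz -0.079 F [ 1.1 -1.5  8. ] w0.666
t12.25 cw 61.98 Tz -0.174 F [ 1.  -0.6 10.4] w0.664
```

```bash
G="python3 chk.py 0.25"; H="python3 -m handwheel"
$H '[{"grip":5,"tx":0,"ty":0,"tz":0,"yaw":1.5}]' >/dev/null && $G &&
$H '[{"grip":5,"tx":0,"ty":0,"tz":0,"yaw":1.5}]' >/dev/null && $G &&
$H '[{"grip":5,"tx":0,"ty":0,"tz":0,"yaw":1.5}]' >/dev/null && $G &&
$H '[{"grip":5,"tx":0,"ty":0,"tz":0,"yaw":1.5}]' >/dev/null && $G
```

```text
t12.35 cw 63.47 Tz -0.046 F [ 4.  -0.3  3.4] w0.666
t12.45 cw 64.92 Tz 0.128 F [ 2.6 -0.9  5.2] w0.672
t12.55 cw 66.38 Tz 0.414 F [ 2.4 -0.6  5.3] w0.666
```

Fourth notch found at about 64.5°. The jumps came at about 0, 21, 43 and 65°, and the 42° notch matches the start position. I'll centre, hold, release, rise and move over the button.

```bash
H="python3 -m handwheel"
$H '[{"grip":5,"tx":0,"ty":0,"tz":0,"yaw":-1.8},{"grip":5,"tx":0,"ty":0,"tz":0,"yaw":0},{"grip":5,"tx":0,"ty":0,"tz":0,"yaw":0},{"grip":5,"tx":0,"ty":0,"tz":0,"yaw":0},{"grip":5,"tx":0,"ty":0,"tz":0,"yaw":0}]' >/dev/null; python3 chk.py 1
$H '[{"grip":8.5,"tx":0,"ty":0,"tz":0,"yaw":0},{"grip":8.5,"tx":0,"ty":0,"tz":0,"yaw":0},{"grip":8.5,"tx":0,"ty":0,"tz":0,"yaw":0},{"grip":8.5,"tx":0,"ty":0,"tz":0,"yaw":0},{"grip":8.5,"tx":0,"ty":0,"tz":-1,"yaw":0}]' >/dev/null;  python3 chk.py 1
$H '[{"grip":8.5,"tx":0,"ty":0,"tz":-3,"yaw":0},{"grip":8.5,"tx":0,"ty":0,"tz":-3,"yaw":0},{"grip":8.5,"tx":0,"ty":0,"tz":-3,"yaw":0},{"grip":0,"tx":3,"ty":1,"tz":0,"yaw":0},{"grip":0,"tx":3,"ty":1,"tz":0,"yaw":0}]' >/dev/null;  python3 chk.py 1
$H '[{"grip":0,"tx":3,"ty":0.9,"tz":0,"yaw":0},{"grip":0,"tx":1.1,"ty":0,"tz":0,"yaw":0},{"grip":0,"tx":0,"ty":0,"tz":0,"yaw":0},{"grip":0,"tx":0,"ty":0,"tz":0,"yaw":0},{"grip":0,"tx":0,"ty":0,"tz":0,"yaw":0}]'
python3 - <<'E'
from h import *
o,Rm=st(); img,K,p,M=cam("wrist"); cv2.imwrite("pics/w3.png",img); np.savez("w3.npz",K=K,p=p,M=M)
for z in (.07,.08): 
    c=M.T@(np.array([.598,-.095,z])-p); print(z,np.round(K@c/c[2],1), "26mm px",430*.026/c[2])
E
```

```text
t13.05 cw 64.58 Tz -0.005 F [ 2.  -0.6  6.4] w0.668
t13.55 cw 64.53 Tz 0.043 F [-0.4 -0.1 -0.8] w0.998
t14.05 cw 64.34 Tz -0.019 F [-0.2 -0.6 -0. ] w0.692
t: 14.55
eef_pos: [0.5992, -0.0926, 0.1687]
tool_rot: [-0.0, 0.846, -0.533, -0.001]
contact_force: [-0.1, 0.6, 1.2]
gripper_width: -0.005
t 14.55 p [ 0.5992 -0.0926  0.1687] x-axis yaw -64.39 z [-0.001  0.001 -1.   ] F [-0.1  0.6  1.2] T [ 0.017 -0.011  0.019] w -0.005 q7 -0.59
0.07 [321.9 249.7   1. ] 26mm px 44.564499827666594
0.08 [322.  254.7   1. ] 26mm px 46.34187461825758
```

View pics/w3.png

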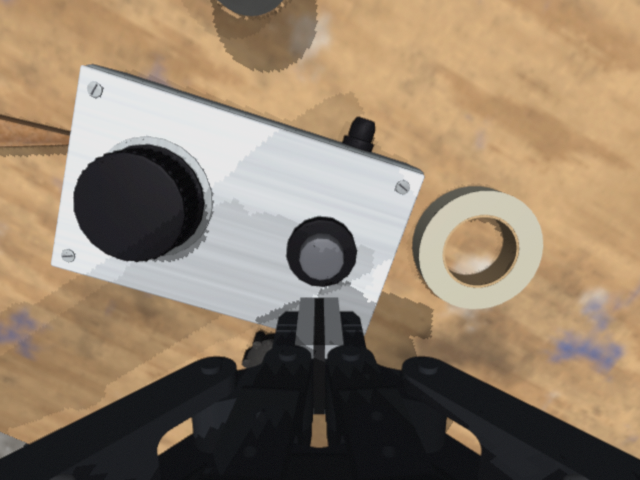

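The button top sits at (322,258) with the shut fingertips right beside it, clear of the knob and tape. I'll correct by 1 to 3 mm and descend until contact.

```bash
cat > fz.py <<'E'
import sys
from h import *
o=get_obs(); print("t%.2f"%o["t"],"p",np.round(o["eef_pos"],4),"F",np.round(o["contact_force"],1)); sys.exit(int(o["contact_force"][2]>float(sys.argv[1])))
E
G="python3 fz.py 8"; H="python3 -m handwheel"
$H '[{"grip":0,"tx":0.1,"ty":0.3,"tz":2,"yaw":0},{"grip":0,"tx":0,"ty":0,"tz":3,"yaw":0},{"grip":0,"tx":0,"ty":0,"tz":2,"yaw":0},{"grip":0,"tx":0,"ty":0,"tz":0,"yaw":0}]' >/dev/null; $G &&
$H '[{"grip":0,"tx":0,"ty":0,"tz":0.4,"yaw":0}]' >/dev/null && $G &&
$H '[{"grip":0,"tx":0,"ty":0,"tz":0.4,"yaw":0}]' >/dev/null && $G &&
$H '[{"grip":0,"tx":0,"ty":0,"tz":0.3,"yaw":0}]' >/dev/null && $G &&
$H '[{"grip":0,"tx":0,"ty":0,"tz":0.3,"yaw":0}]' >/dev/null && $G &&
$H '[{"grip":0,"tx":0,"ty":0,"tz":0.3,"yaw":0}]' >/dev/null && $G &&
$H '[{"grip":0,"tx":0,"ty":0,"tz":0.2,"yaw":0}]' >/dev/null && $G &&
$H '[{"grip":0,"tx":0,"ty":0,"tz":0.2,"yaw":0}]' >/dev/null && $G &&
$H '[{"grip":0,"tx":0,"ty":0,"tz":0.2,"yaw":0}]' >/dev/null && $G &&
$H '[{"grip":0,"tx":0,"ty":0,"tz":0.2,"yaw":0}]' >/dev/null && $G &&
$H '[{"grip":0,"tx":0,"ty":0,"tz":0.2,"yaw":0}]' >/dev/null && $G &&
$H '[{"grip":0,"tx":0,"ty":0,"tz":0.2,"yaw":0}]' >/dev/null && $G
```

```text
t15.00 p [ 0.5949 -0.0949  0.0964] F [ 0.6  0.7 -0.4]
t15.10 p [ 0.5974 -0.0963  0.0956] F [-0.5 -0.4  0.6]
t15.20 p [ 0.5978 -0.0967  0.092 ] F [0.2 0.6 0.6]
t15.30 p [ 0.5975 -0.0967  0.0886] F [-0.6  0.3 -0.1]
t15.40 p [ 0.5973 -0.0968  0.0854] F [0.3 0.6 0.3]
t15.50 p [ 0.5971 -0.0968  0.0821] F [0.4 0.5 1. ]
t15.60 p [ 0.5971 -0.0968  0.0801] F [-0.2  1.3  2.7]
t15.70 p [ 0.5971 -0.0968  0.0782] F [-0.6  0.8  3.6]
t15.80 p [ 0.5971 -0.0968  0.0762] F [-1.1  0.8  4.3]
t15.90 p [ 0.5973 -0.0969  0.0756] F [-9.8  4.5 32.7]
```

It has bottomed out after 6 mm. I'll ease off slightly, hold briefly, then rise.

```bash
G="python3 fz.py 50"; H="python3 -m handwheel"
$H '[{"grip":0,"tx":0,"ty":0,"tz":-0.1,"yaw":0}]' >/dev/null; $G
$H '[{"grip":0,"tx":0,"ty":0,"tz":0,"yaw":0}]' >/dev/null; $G
$H '[{"grip":0,"tx":0,"ty":0,"tz":-1,"yaw":0},{"grip":0,"tx":0,"ty":0,"tz":-3,"yaw":0},{"grip":0,"tx":0,"ty":0,"tz":-4,"yaw":0},{"grip":0,"tx":0,"ty":0,"tz":-4,"yaw":0},{"grip":0,"tx":0,"ty":0,"tz":0,"yaw":0}]' >/dev/null; $G
$H '[{"grip":0,"tx":0,"ty":0,"tz":0,"yaw":0},{"grip":0,"tx":0,"ty":0,"tz":0,"yaw":0},{"grip":0,"tx":0,"ty":0,"tz":0,"yaw":0}]' >/dev/null; $G
python3 - <<'E'
from h import *
st(); img=read_camera("wrist")["image"]; t=read_camera("top")["image"]
t=cv2.resize(t[150:330,240:480],(640,480)); cv2.imwrite("pics/end.png",cv2.resize(np.vstack([img,t]),(400,600)))
E
```

```text
t16.00 p [ 0.5972 -0.0968  0.0762] F [-1.7 -0.1  4.3]
t16.10 p [ 0.5972 -0.0968  0.076 ] F [-2.7  0.8 11.7]
t16.60 p [ 0.5997 -0.0983  0.2002] F [ 0.  -0.1  0.9]
t16.90 p [ 0.596  -0.0965  0.1936] F [ 0.   0.5 -0. ]
t 16.9 p [ 0.596  -0.0965  0.1936] x-axis yaw -64.52 z [-0.002  0.    -1.   ] F [ 0.   0.5 -0. ] T [-0.021 -0.024 -0.023] w -0.001 q7 -0.61
```

View pics/end.png

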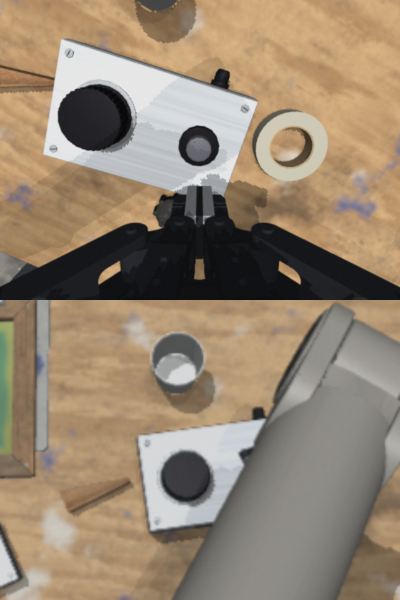

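The button is up again (upper picture, 198,148), and the cup, tape and wedge are where they were. The robot is clear, with zero force. Handing in.

```bash
python3 -c "
from station import *
print(hand_in())"
```

```text
the job is handed in; nothing more can be done
None
```

The timer box is set and the job is handed in, after about 17 s of the 72 s allowed. `hand_in()` gave no verdict.

- **End stop:** I turned the knob anticlockwise three clicks until it met the rubber stop. Torque rose steadily at about 9 N m/rad, and steady readings there were about 0.6–0.8 N m. One reading, right after a step, was 0.965 N m. That is close to the 1 N m damage figure but below the 1.08 N m that counts as forcing.
- **Four clicks:** Going clockwise I felt four clear notch entries, at about 0°, 21°, 43° and 65°. The third matched where the knob started, which agrees with the three clicks counted on the way down. I centred the knob in the fourth notch, with torque near zero, held it 0.4 s and let go.
- **Button:** I pressed it about 6 mm until it bottomed out. The tool force jumped briefly to 33 N there, so I eased off, held it and then released it.

**Last checks:** the final pictures show the button up, the cup, tape and wedge apparently where they were, and the gripper clear with no force on it. The loose star knob was partly hidden by the gripper and arm, but nothing touched it as far as I could tell. The knob has no mark, so its final notch rests on the torque readings alone, not on anything visible.

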